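# Steady the rocking weighing stand with its jack foot

## Task

The stone weighing stand rocks because its front left foot, the one with the jack screw, hangs clear of the bench. Push the screw's T-bar round clockwise until that foot touches the bench and then about half a turn more, so that all four feet share the weight; then press down on the front part of the stone to prove that it stands firm, and after that swing the red lever round until it is fully shut to lock the screw. Do not shove the stand along the bench, and leave the flask, the beaker and the timer where they are.

Things in the scene. Friction and masses are not known exactly. Their poses are not given: they have to be found in the camera images.
- stand: grey cast stand with a stone plate, loose on the bench, about 3.1 kg in all, 112 mm deep (its x, away from the robot), 256 mm wide (its y, to the left); origin: middle of its footprint at bench level. Casting top 50 mm up. Four feet at x -40 or +40, y -105 or +105 mm on rubber cushions (12.7 N/mm each); only the front left one (-40, +105) has a jack screw, through a boss of radius 20 mm, top 67 mm up
- stone_front (a point): point on the top face of the white marble plate (96 mm in x by 176 mm in y, fixed on the stand over its middle and right part, top 75 mm above the bench), 15 mm behind its front edge and 58 mm from its left end: a place to press straight down, with some 6 to 15 N. Anywhere on the front half will do that is at least 20 mm from the left end, clear of the T-bar
- jack (a joint): turn of the jack screw in rad, clockwise from above positive, 5 mm of foot travel a turn; stiff (0.07 N m), stays where left. 0: the foot just touches; negative: it hangs clear (starts 0.5 to 1.65 turns short); about 3.1: all feet carry evenly; by 6 another foot is lifted and the stand rocks again. At 0 the T-bar lies along the stand's x; it turns with the screw. Range -11.5 to 10.5
- jack_bar (a point): centre of the T-bar, on the screw's axis at the height of the bar's axis (about 117 mm above the bench at jack 0; it sinks 5 mm a turn). Steel rod 12 mm thick with black end balls (18 mm), 110 mm long over all, hub radius 15 mm; under it only the screw (radius 11 mm) down to the boss, and the stone's top farther right
- lock_lever (a joint): swing of the red cam lever in rad, clockwise from above positive: 0 open (points left, along the stand's +y), 1.35 at the stop, fully shut (points mostly to the rear). It starts at 0 to 0.25; the cam grips the screw over the last 0.3 rad, where it needs up to about 0.3 N m; it stays where it is left
- lever_pivot (a point): pivot axis of the red lever, 30 mm behind and 14 mm left of the screw's axis, at mid height of the lever (75 mm above the bench)
- lever_tip (a point): point 75 mm from the pivot along the red lever, near its end (the lever is 80 mm long, 13 mm wide and 13 mm thick, level, its underside about 68 mm above the bench)
- foot_fl: cream rubber pad of the front left foot, on the jack screw, 35 mm across; origin at the middle of its underside, 0 when it touches the bench
- foot_fr: cream rubber pad of the front right foot, 35 mm across; origin at the middle of its underside
- foot_rl: cream rubber pad of the rear left foot, 35 mm across; origin at the middle of its underside
- foot_rr: cream rubber pad of the rear right foot, 35 mm across; origin at the middle of its underside
- flask: small grey conical steel vessel, 68 mm across, 88 mm high, to the right of the stand; origin at the centre of its underside; to be left alone
- beaker: low clear beaker, 53 mm across, 65 mm high, to the right of the stand; origin at the centre of its underside; to be left alone
- timer: white bench timer, 68 x 68 x 20 mm, to the right of the stand; origin at the centre of its underside; to be left alone

How it is judged:
On the way, in this order (a step that is already met when the one before it is completed fails the run):
1. all four feet carry at least 3 N each (contact force between each of foot_fl, foot_fr, foot_rl, foot_rr and anything else above 3 N), for 0.2 s.
2. the fingers press on the front half of the stone with more than 4 N and all four feet go on carrying more than 2 N (contact force between the fingers and stand above 4 N and x of the grasp point in the frame of stand below 0.01 m and y of the grasp point in the frame of stand below 0.045 m and z of the grasp point in the frame of stand above 0.075 m and contact force between each of foot_fl, foot_fr, foot_rl, foot_rr and anything else above 2 N), for 0.2 s.
3. the red lever is swung shut, beyond 1.2 rad (value of joint lock_lever above 1.2 rad), for 0.2 s.
At the end, for the whole second after the job is handed in: Each of the four feet carries at least 3 N (about a quarter turn of the jack either side of the best setting), the red lever is shut (beyond 1.2 of 1.35 rad) and the stand is at rest (all of step 1 and value of joint lock_lever above 1.2 rad and linear speed of stand below 0.01 m/s); the robot touches nothing.
It fails at once if the stand is shoved more than 40 mm along the bench (distance of stand from where it was at the start of the episode above 0.04 m).
It fails at once if the flask is moved by more than 30 mm (distance of flask from where it was at the start of the episode above 0.03 m).
It fails at once if the beaker is moved by more than 30 mm (distance of beaker from where it was at the start of the episode above 0.03 m).
It fails at once if the timer is moved by more than 30 mm (distance of timer from where it was at the start of the episode above 0.03 m).
It also fails if it takes over 70 s, if anything falls off the work surface, if the arm or the gripper's body presses on something with over 40 N, if the wrist force passes 120 N, or if a joint passes its speed limit or range.

## Robot

A 6-joint arm with a two-finger parallel gripper is mounted at the origin on a cart in front of the work surface, level with it; the furniture and walls round the work are solid. World frame = base frame: x ahead of the robot, y to its left, z up, the work surface at z = 0. Lengths are in m, angles in rad, forces in N, time in s.
With the tool pointing down it reaches from about 0.275 to 1 m from the base axis. Payload 8.4 kg.
Tool frame: the origin (TCP) lies on the centre line of the jaws, within the pads' length; the fingertips stand 25 mm ahead of it and the grasp point (between the pads) lies 6 mm ahead of it; z points along the fingers, y is the direction in which the jaws open and shut (so a half turn about z gives the same grasp; the last joint's range is limited). The gripper opens to 85 mm and grips with 20 to 120 N. Pads are 22 mm wide; open, the fingers measure 114 mm over their backs; the gripper's body (76 mm by 85 mm) begins 54 mm behind the grasp point. The pads swing forward as they close: fully open they stand 13 mm farther back than shut.
Start: joints at [1.257, 0.353, 1.633, -0, 1.155, -0.002], TCP at [0.192, 0.595, 0.256] pointing down, gripper open.
Joint ranges: [-2.63, 2.63], [-0.92, 2.1], [0.06, 2.66], [-1.3, 4.44], [0, 2.69], [-3.02, 3.02]. Speed limits (rad/s): [2.22, 2.22, 2.79, 3.14, 3.14, 3.14].

## Interface

Orientations are given as a rotation vector (axis times angle).
In Python, from workcell import ctrl gives the robot as it stands.
- The arm moves only by the tool servo_tool, never from a script. Its argument "plan" is one flat list of numbers, 7 for each row, row after row: the shift along the tool's x, y, z scaled (see below), then the turn, a rotation vector about the tool's x, y, z scaled (see below), then the opening, from 0 (shut) to 1 (fully open). A call has 1 to 5 rows; each row is the pose to reach, as a shift and turn from the pose commanded when the call began, along the tool's axes at that moment; what a row does not reach only later rows make up. The controller multiplies each number of a shift by 250 mm and each number of a turn by pi/4 rad. A row lasts 1/8 s, in which the tool goes at most 62.5 mm and 10.7 degrees, less where a joint would pass 70% of its speed; a pose out of reach is approached as far as the arm can. A call with a number of a shift or a turn outside -1 to 1 is refused whole. A call with a gripper value outside its range is refused whole. The fingers move at their own pace and stop on an object; the grip force is fixed at half the most. Time passes only in rows, so rows that repeat a pose let the fingers close. It gives the time, the measured TCP pose, the force and the opening at its end, in the units of the state.
- ctrl.get_obs(): the state, without advancing time (a new reading comes with each control period).
- ctrl.capture(name): name is "scene" or "side" or "wrist"; returns (picture, depth): 384x512x3 uint8, red, green, blue; 384x512 float32, m along the optical axis (not along the pixel's ray), 0 where there is no reading.
- ctrl.camera_model(name): a dict with "K" (3x3 intrinsics, pixels), "position" and "orientation" of the camera in the world; the wrist camera has in their place "hand_eye" (4x4, takes a point from camera to tool coordinates, whose origin is the TCP and whose axes are the flange's). Camera axes: x right, y up, looking along -z (the intrinsics and any distortion apply to the point x, -y, -z); pixel columns grow to the right and rows downward; lengths in m; the calibration is good to about 2 mm. The wrist camera is an equidistant fisheye: a pixel r from the principal point sees the ray r / f radians off the axis. A picture is of the moment at which its call begins: read the wrist's pose just before it. camera_model takes no time and is no camera call.
- ctrl.close_job(): hands the job in, once; it reports no verdict.
The state is a dict: "time_s": time; "joints": joint angles; "dq": joint speeds; "effort": joint torques, N m; "tool_pos": TCP position; "orientation": TCP orientation; "wrist_force": force on the tool from outside, world axes, zero at the start; "torque": the same for the moment, N m; "finger_gap": opening from 0.0 (shut) to 1.0 (fully open).
Only numpy, scipy, OpenCV 4.12 (cv2) and the standard library are available. Lean on these libraries where they do the work, as an engineer would, in place of code of your own. Each camera call takes 0.05 s, during which the arm holds its last target. There are 200 camera calls.

## Working session

There is one attempt and no reset: what is moved stays moved. The work goes in short steps, Python scripts to look and compute and a tool call to move; the robot and the scene stay as the last step left them, time stands still between calls to the robot, and variables do not carry over. Pictures are saved under pics/ and viewed, about 8 in all and at most 12, crops included, and the job is handed in when it is done.

Besides the shell and the picture viewer there is one more tool, called after "Call:" by a JSON object that holds its "method" and its "body". servo_tool: Moves the arm, as the interface text tells. Its arguments: {"type":"object","properties":{"plan":{"type":"array","items":{"type":"number","minimum":-1,"maximum":1}}},"required":["plan"]}

```bash
mkdir -p pics; ls; cat > h.py <<'E'
import numpy as np,cv2
from scipy.spatial.transform import Rotation as R
from workcell import ctrl
def cam(n):
    m=ctrl.camera_model(n);return m
def px2w(n,u,v,d):
    m=cam(n);K=np.array(m['K']);o=np.array(m['orientation']);Rm=o if o.shape==(3,3) else R.from_rotvec(o).as_matrix()
    p=np.array([(u-K[0,2])/K[0,0]*d,-(v-K[1,2])/K[1,1]*d,-d]);return Rm@p+np.array(m['position'])
def w2px(n,P):
    m=cam(n);K=np.array(m['K']);o=np.array(m['orientation']);Rm=o if o.shape==(3,3) else R.from_rotvec(o).as_matrix()
    p=Rm.T@(np.array(P)-np.array(m['position']));return K[0,0]*p[0]/-p[2]+K[0,2],K[1,1]*-p[1]/-p[2]+K[1,2],-p[2]
E
python3 - <<'E'
from h import *
print(ctrl.get_obs())
for n in('scene','side','wrist'):
    print(n,cam(n))
    p,d=ctrl.capture(n);np.save(f'pics/{n}0_d.npy',d);cv2.imwrite(f'pics/{n}0.png',p[:,:,::-1])
a=cv2.imread('pics/scene0.png');b=cv2.imread('pics/side0.png')
E
```

```text
pics
{'time_s': 0.0, 'joints': array([ 1.25659170e+00,  3.53669725e-01,  1.63417857e+00, -2.80369949e-05,
        1.15520910e+00, -2.38132812e-03]), 'dq': array([ 9.29725818e-04, -6.77647699e-04, -6.45155277e-04,  4.93701402e-04,
       -2.20783967e-03, -9.47641266e-05]), 'effort': array([ 2.05238146e-03, -6.05244756e+01, -3.42078638e+01,  1.79109074e-04,
        9.18795413e-03,  6.14185115e-05]), 'tool_pos': array([0.19159779, 0.5944134 , 0.25552918]), 'orientation': array([-4.87779244e-01, -3.10328520e+00,  2.27823763e-03]), 'wrist_force': array([-0.04301407, -0.20526223, -0.10835685]), 'torque': array([-0.02181969,  0.04222682, -0.00280475]), 'finger_gap': 0.9990601842260435}
scene {'K': array([[462.46881514,   0.        , 254.28020831],
       [  0.        , 462.46881514, 189.2401442 ],
       [  0.        ,   0.        ,   1.        ]]), 'position': array([-0.52345192, -0.57602714,  0.87596138]), 'orientation': array([ 0.88863697, -0.47551136, -0.86085892])}
side {'K': array([[462.47542999,   0.        , 257.83424818],
       [  0.        , 462.47542999, 194.95566506],
       [  0.        ,   0.        ,   1.        ]]), 'position': array([-0.30791759,  1.08630648,  0.55891148]), 'orientation': array([ 0.49172023, -1.49363905, -2.12509655])}
wrist {'K': array([[297.31863964,   0.        , 251.72684965],
       [  0.        , 297.31863964, 191.37650826],
       [  0.        ,   0.        ,   1.        ]]), 'hand_eye': array([[-1.79437725e-04,  9.44554897e-01,  3.28353490e-01,
         8.54488196e-02],
       [ 9.99999951e-01,  2.54196167e-04, -1.84753686e-04,
        -3.04741136e-04],
       [-2.57976198e-04,  3.28353441e-01, -9.44554896e-01,
        -1.18201490e-01],
       [ 0.00000000e+00,  0.00000000e+00,  0.00000000e+00,
         1.00000000e+00]])}
```

View pics/scene0.png

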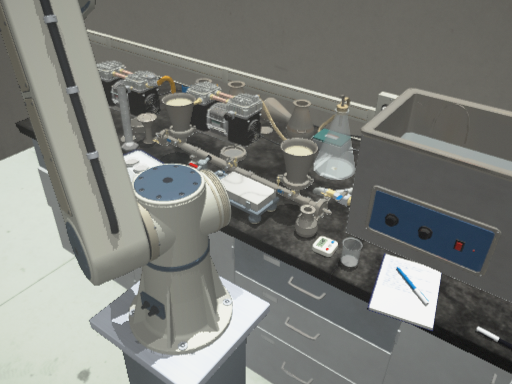

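View pics/side0.png

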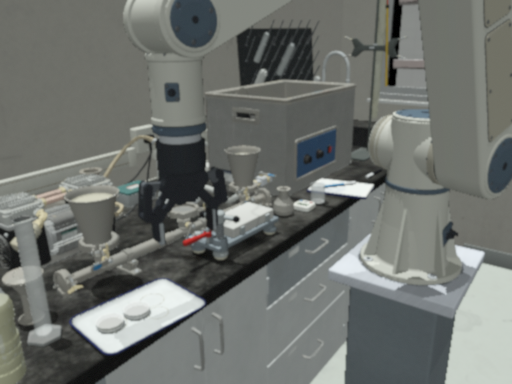

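The side view shows the stand at (190–280, 200–260) with the red lever at (200,237). The scene view shows the white stone at (245,190). I'll enlarge both.

```bash
python3 - <<'E'
from h import *
a=cv2.imread('pics/side0.png')[185:275,165:315];b=cv2.imread('pics/scene0.png')[130:240,170:300]
a=cv2.resize(a,(750,450),interpolation=cv2.INTER_CUBIC);cv2.imwrite('pics/sideC.png',a)
d=np.load('pics/side0_d.npy')
# stone top points
pts=[]
for v in range(185,275):
    for u in range(165,315):
        if d[v,u]>0: pts.append(np.r_[px2w('side',u,v,d[v,u]),u,v])
P=np.array(pts);s=P[(abs(P[:,2]-.075)<.004)]
print(len(s),s[:,:3].min(0),s[:,:3].max(0))
np.save('pics/P.npy',P)
E
```

```text
Traceback (most recent call last):
  File "h.py", line 7, in px2w
    m=cam(n);K=np.array(m['K']);o=np.array(m['orientation']);Rm=o if o.shape==(3,3) else R.from_rotvec(o).as_matrix()
  File "h.py", line 5, in cam
    m=ctrl.camera_model(n);return m
ValueError: time passes only in moves, steps and waits
```

View pics/sideC.png

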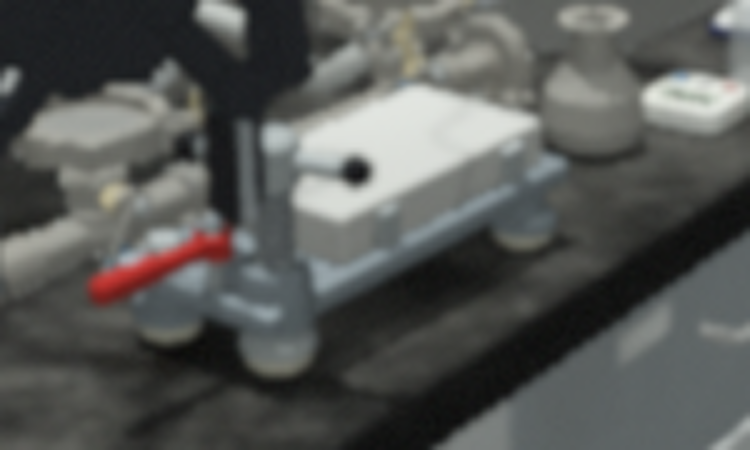

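The crop shows the hub at about (221,213), the right/front ball at (236,219), the lever from (210,233) to (184,243), and the stone top. The lever is open. Next I'll compute 3D from depth.

```bash
sed -i 's/^def cam(n):/_c={}\ndef cam(n):/; s/    m=ctrl.camera_model(n);return m/    if n not in _c: _c[n]=ctrl.camera_model(n)\n    return _c[n]/' h.py
python3 - <<'E'
from h import *
d=np.load('pics/side0_d.npy');im=cv2.imread('pics/side0.png')
P=np.array([np.r_[px2w('side',u,v,d[v,u]),u,v,im[v,u]] for v in range(185,275) for u in range(165,315) if d[v,u]>0])
bgr=P[:,5:]
s=P[(abs(P[:,2]-.075)<.005)&(bgr.min(1)>150)]
r=cv2.minAreaRect((s[:,:2]*1000).astype(np.float32));print('stone',len(s),np.median(s[:,2]),r,cv2.boxPoints(r))
l=P[(bgr[:,2]>1.8*bgr[:,0])&(bgr[:,2]>90)&(P[:,2]<.12)&(P[:,2]>.05)];print('lever',len(l),np.c_[l[:,:3]][np.argsort(l[:,1])][::12].round(3))
for n,u,v in(('hub',221,213),('ball',236,219),('ball',235,219),('boss',220,238),('rod',229,217)):print(n,px2w('side',u,v,d[v,u]).round(3))
d=np.load('pics/scene0_d.npy');im=cv2.imread('pics/scene0.png')
P=np.array([np.r_[px2w('scene',u,v,d[v,u]),u,v,im[v,u]] for v in range(150,240) for u in range(180,300) if d[v,u]>0])
s=P[(abs(P[:,2]-.075)<.005)&(P[:,5:].min(1)>150)]
r=cv2.minAreaRect((s[:,:2]*1000).astype(np.float32));print('stone',len(s),np.median(s[:,2]),r,cv2.boxPoints(r))
E
```

```text
stone 676 0.0750489389784477 ((447.86224365234375, 174.28598022460938), (324.03387451171875, 124.0662612915039), 83.92542266845703) [[369.03235    19.743301 ]
 [492.40198     6.6142426]
 [526.69214   328.82867  ]
 [403.3225    341.9577   ]]
lever 140 [[0.425 0.28  0.077]
 [0.424 0.29  0.07 ]
 [0.426 0.294 0.079]
 [0.428 0.3   0.07 ]
 [0.434 0.311 0.076]
 [0.432 0.322 0.069]
 [0.429 0.332 0.074]
 [0.433 0.338 0.078]
 [0.428 0.347 0.077]
 [0.432 0.353 0.079]
 [0.44  0.359 0.079]
 [0.436 0.364 0.074]]
hub [0.388 0.277 0.134]
ball [0.348 0.269 0.125]
ball [0.354 0.265 0.122]
boss [0.391 0.281 0.067]
rod [0.37  0.269 0.125]
stone 911 0.0736490660832545 ((447.6076965332031, 135.6564178466797), (260.8094177246094, 120.15348052978516), 84.50325775146484) [[3.7531586e+02 1.1606064e+01]
 [4.9491681e+02 9.6664429e-02]
 [5.1989954e+02 2.5970679e+02]
 [4.0029858e+02 2.7121619e+02]]
```

Call:
{"method": "servo_tool", "body": {"plan": [-0.2,-0.2,-0.15,0,0,0,0,-0.4,-0.4,-0.3,0,0,0,0,-0.6,-0.6,-0.3,0,0,0,0,-0.8,-0.7,-0.3,0,0,0,0,-1,-0.8,-0.3,0,0,0,0]}}

```text
time_s: 0.78
tool_pos: [0.3516, 0.3449, 0.3312]
orientation: [0.487, 3.103, 0.001]
wrist_force: [1.3, 0.6, 0.8]
finger_gap: 0.001
```

Call:
{"method": "servo_tool", "body": {"plan": [-0.15,-0.12,0,0,0,0,0,-0.3,-0.27,0,0,0,0,0,-0.3,-0.27,0,0,0,0,0]}}

```text
time_s: 1.15
tool_pos: [0.4028, 0.2566, 0.3305]
orientation: [0.494, 3.102, -0.001]
wrist_force: [-0.5, 0.4, -0.5]
finger_gap: 0.001
```

```bash
cat >> h.py <<'E'
def wsnap(name):
    o=ctrl.get_obs();p,d=ctrl.capture('wrist');cv2.imwrite(f'pics/{name}.png',p[:,:,::-1]);np.save(f'pics/{name}_d.npy',d)
    np.savez(f'pics/{name}.npz',pos=o['tool_pos'],ori=o['orientation']);return o,p,d
def wrays(name):
    K=np.array(cam('wrist')['K']);v,u=np.mgrid[0:384,0:512].astype(float)
    x=(u-K[0,2])/K[0,0];y=(v-K[1,2])/K[1,1];r=np.hypot(x,y)+1e-9
    return np.stack([x/r*np.tan(r),-y/r*np.tan(r),-np.ones_like(r)],-1)
def w3d(name):
    d=np.load(f'pics/{name}_d.npy');z=np.load(f'pics/{name}.npz');p=wrays(name)*d[...,None]
    H=np.array(cam('wrist')['hand_eye']);p=p@H[:3,:3].T+H[:3,3];p=p@R.from_rotvec(z['ori']).as_matrix().T+z['pos'];p[d<=0]=np.nan;return p
def wray_at(name,u,v,zz):
    z=np.load(f'pics/{name}.npz');H=np.array(cam('wrist')['hand_eye']);Rm=R.from_rotvec(z['ori']).as_matrix()
    K=np.array(cam('wrist')['K']);x=(u-K[0,2])/K[0,0];y=(v-K[1,2])/K[1,1];r=np.hypot(x,y)+1e-9
    q=Rm@(H[:3,:3]@np.array([x/r*np.sin(r),-y/r*np.sin(r),-np.cos(r)]));c=Rm@H[:3,3]+z['pos'];return c+q*(zz-c[2])/q[2]
E
python3 - <<'E'
from h import *
o,p,d=wsnap('w1');print(o['time_s'],o['tool_pos'],o['orientation'],o['finger_gap'])
a=cv2.imread('pics/w1.png');cv2.imwrite('pics/w1b.png',cv2.resize(a,(768,576)))
E
```

```text
1.15 [0.40275084 0.25658283 0.33054975] [ 4.94204854e-01  3.10224546e+00 -1.29675668e-03] 0.0005529187472953217
```

View pics/w1b.png

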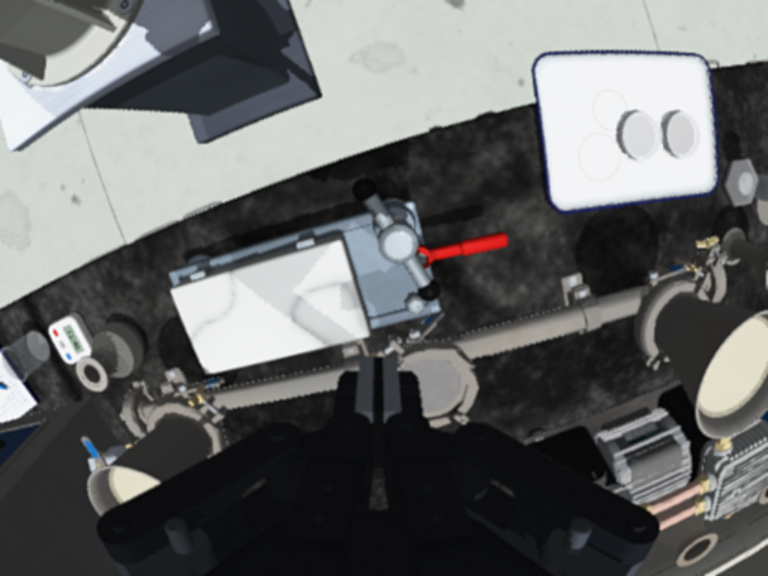

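The wrist view (768-wide copy) shows the hub at (400,243), the balls at (366,189) and (430,289), the lever from (425,256) to (505,240), and the stone corners at (173,291), (341,238), (370,332), (208,373).

```bash
python3 - <<'E'
from h import *
X=w3d('w1')
g=lambda u,v:X[int(round(v/1.5)),int(round(u/1.5))].round(4)
for n,u,v in(('hub',400,243),('b1',366,189),('b2',430,289),('levP',432,254),('levT',503,241),('rod1',380,213),('rod2',418,270)):print(n,g(u,v))
w=lambda u,v,z:wray_at('w1',u/1.5,v/1.5,z)
c=[w(*q,.075) for q in((173,291),(341,238),(370,332),(208,373))];print(np.round(c,4))
c=np.array(c)[:,:2];print('len',[np.linalg.norm(c[i]-c[(i+1)%4]) for i in range(4)]);m=c.mean(0)
a=np.arctan2(*( (c[1]-c[0]+c[2]-c[3])[[0,1]]));print('mid',m,'yaw',-np.degrees(a))
h=w(400,243,.135);b1=w(366,189,.125);b2=w(430,289,.125);print('hub',h,b1,b2,(b1+b2)/2,np.linalg.norm(b1-b2),np.degrees(np.arctan2(*(b2-b1)[[1,0]])))
print('lev',w(425,256,.081),w(505,240,.081))
k=(abs(X[...,0]-h[0])<.008)&(abs(X[...,1]-h[1])<.008);print('hubtop z',np.nanpercentile(X[k][:,2],[10,50,90]))
k=(abs(X[...,0]-m[0])<.03)&(abs(X[...,1]-m[1])<.05);print('stone z',np.nanmedian(X[k][:,2]))
E
```

```text
hub [0.398  0.2751 0.1361]
b1 [0.3536 0.2636 0.1316]
b2 [0.4405 0.286  0.1317]
levP [0.4297 0.2969 0.0771]
levT [0.4372 0.3593 0.0799]
rod1 [0.3738 0.2671 0.128 ]
rod2 [0.4244 0.2816 0.127 ]
[[0.3878 0.0546 0.075 ]
 [0.3928 0.2263 0.075 ]
 [0.4845 0.222  0.075 ]
 [0.4794 0.0494 0.075 ]]
len [np.float64(0.17172999087610583), np.float64(0.09188646741716079), np.float64(0.17270440910547857), np.float64(0.09170197642628586)]
mid [0.43612934 0.13808684] yaw -1.6760736966715526
hub [0.39812391 0.27472773 0.135     ] [0.35429506 0.263173   0.125     ] [0.44255226 0.28578363 0.125     ] [0.39842366 0.27447832 0.125     ] 0.09110749005889264 14.369560363128594
lev [0.42883672 0.29034685 0.081     ] [0.43625227 0.36154187 0.081     ]
hubtop z [0.32009744 0.36178147 0.39375032]
stone z 0.0752447827123662
```

```bash
cat >> h.py <<'E'
def rows(base,targets,ori,g=0):
    Rm=R.from_rotvec(ori).as_matrix();out=[]
    for t in targets:
        s=np.round(Rm.T@(np.array(t)-base)/.25/.005)*.005;out+=[float(round(q,3)) for q in s]+[0,0,0,g]
    return out
def wrap(z):
    return z
E
python3 - <<'E'
from h import *
X=w3d('w1');o=ctrl.get_obs();print(o['time_s'],o['tool_pos'])
for x0,x1,y0,y1 in((.48,.52,.1,.45),(.52,.56,.1,.45),(.56,.62,.1,.45),(.3,.48,.37,.5)):
    k=(X[...,0]>x0)&(X[...,0]<x1)&(X[...,1]>y0)&(X[...,1]<y1)&(X[...,2]<.2);print(x0,y0,np.nanmax(X[k][:,2]),np.nanpercentile(X[k][:,2],95))
print(rows(o['tool_pos'],[(.4165,.3135,.20)],o['orientation']))
E
```

```text
1.2 [0.40212117 0.25807232 0.33056018]
0.48 0.1 0.11485116977590623 0.11234425976670512
0.52 0.1 0.11484751564418955 0.10446901810663217
0.56 0.1 0.11434404444217436 0.11155981999957862
0.3 0.37 0.014905653008014275 0.008880771841026425
[0.015, 0.23, 0.52, 0, 0, 0, 0]
```

Call:
{"method": "servo_tool", "body": {"plan": [0.01,0.12,0.2,0,0,0,0,0.015,0.23,0.4,0,0,0,0,0.015,0.23,0.52,0,0,0,0,0.015,0.23,0.52,0,0,0,0,0.015,0.23,0.52,0,0,0,0]}}

```text
time_s: 1.82
tool_pos: [0.4158, 0.3161, 0.2017]
orientation: [0.487, 3.103, 0.001]
wrist_force: [0.0, -0.3, 0.1]
finger_gap: -0.002
```

```bash
python3 - <<'E'
from h import *
o,p,d=wsnap('w2');print(o['tool_pos'],o['orientation'])
a=cv2.imread('pics/w2.png');cv2.imwrite('pics/w2b.png',cv2.resize(a,(768,576)))
C=np.array([.3983,.2745]);f=lambda t,r=.043,z=.128:(*(C+r*np.array([np.cos(np.radians(t)),np.sin(np.radians(t))])),z)
print(rows(o['tool_pos'],[f(65),f(65)],o['orientation']))
b=np.array(f(65))
for s in(65,-110,-285):
    print(s,rows(np.array(f(s)),[f(s-35*i) for i in range(1,6)],o['orientation']))
E
```

```text
[0.41584158 0.31606395 0.20174639] [4.86560361e-01 3.10295654e+00 1.44440340e-03]
[-0.005, -0.01, 0.295, 0, 0, 0, 0, -0.005, -0.01, 0.295, 0, 0, 0, 0]
65 [-0.095, -0.045, 0.0, 0, 0, 0, 0, -0.145, -0.13, -0.0, 0, 0, 0, 0, -0.14, -0.235, -0.0, 0, 0, 0, 0, -0.07, -0.315, -0.0, 0, 0, 0, 0, 0.03, -0.345, -0.0, 0, 0, 0, 0]
-110 [0.095, 0.035, -0.0, 0, 0, 0, 0, 0.155, 0.12, 0.0, 0, 0, 0, 0, 0.16, 0.225, 0.0, 0, 0, 0, 0, 0.1, 0.31, 0.0, 0, 0, 0, 0, 0.0, 0.345, 0.0, 0, 0, 0, 0]
-285 [-0.1, -0.025, 0.0, 0, 0, 0, 0, -0.165, -0.105, -0.0, 0, 0, 0, 0, -0.175, -0.21, -0.0, 0, 0, 0, 0, -0.125, -0.3, -0.0, 0, 0, 0, 0, -0.03, -0.34, -0.0, 0, 0, 0, 0]
```

View pics/w2b.png

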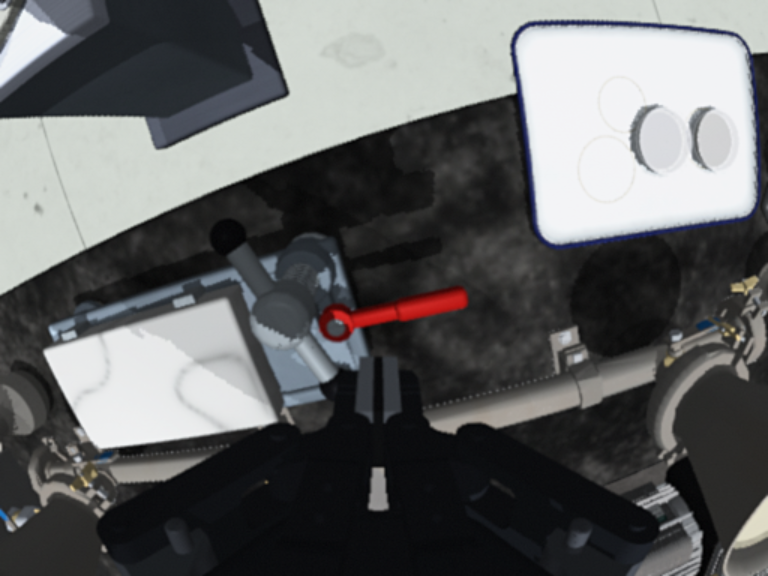

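The fingertips at (380,390) are left of the rear ball, hidden at about (340,385). The hub is at (283,308) and the lever pivot at (337,323). I'll descend and push.

Call:
{"method": "servo_tool", "body": {"plan": [-0.005,-0.01,0.15,0,0,0,0,-0.005,-0.01,0.295,0,0,0,0,-0.005,-0.01,0.295,0,0,0,0]}}

```text
time_s: 2.25
tool_pos: [0.4154, 0.3119, 0.1264]
orientation: [-0.488, -3.102, 0.003]
wrist_force: [1.1, 0.3, -0.2]
finger_gap: 0.001
```

Call:
{"method": "servo_tool", "body": {"plan": [-0.095,-0.045,0.0,0,0,0,0,-0.145,-0.13,0.0,0,0,0,0,-0.14,-0.235,0.0,0,0,0,0,-0.07,-0.315,0.0,0,0,0,0,0.03,-0.345,0.0,0,0,0,0]}}

```text
time_s: 2.88
tool_pos: [0.3847, 0.2334, 0.1297]
orientation: [0.49, 3.098, 0.007]
wrist_force: [3.2, 0.2, -1.2]
finger_gap: 0.0
```

```bash
python3 - <<'E'
from h import *
o,p,d=wsnap('w3');print(o['tool_pos'],o['orientation'],o['wrist_force'])
a=cv2.imread('pics/w3.png');cv2.imwrite('pics/w3b.png',cv2.resize(a,(768,576)))
E
```

```text
[0.38473152 0.23341547 0.12974822] [0.48961103 3.0979259  0.00673488] [ 3.21560756  0.15318449 -1.23421125]
```

View pics/w3b.png

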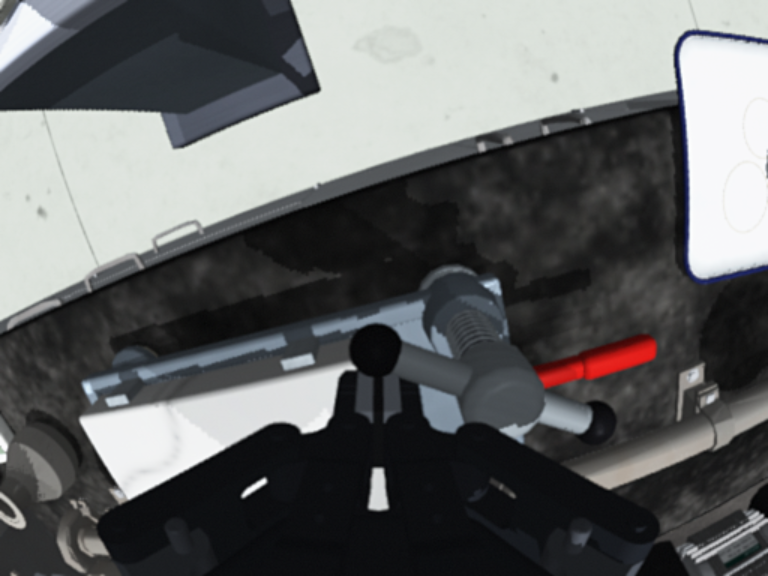

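The fingers push the ball at (377,350) and the other ball is at (600,423). The stand has not shifted, so I continue.

Call:
{"method": "servo_tool", "body": {"plan": [0.095,0.035,0.0,0,0,0,0,0.155,0.12,0.0,0,0,0,0,0.16,0.225,0.0,0,0,0,0,0.1,0.31,0.0,0,0,0,0,0.0,0.345,0.0,0,0,0,0]}}

```text
time_s: 3.55
tool_pos: [0.4098, 0.3161, 0.1288]
orientation: [0.485, 3.104, 0.001]
wrist_force: [-4.3, -0.9, -1.0]
finger_gap: -0.001
```

Call:
{"method": "servo_tool", "body": {"plan": [-0.1,-0.025,0.0,0,0,0,0,-0.165,-0.105,0.0,0,0,0,0,-0.175,-0.21,0.0,0,0,0,0,-0.125,-0.3,0.0,0,0,0,0,-0.03,-0.34,0.0,0,0,0,0]}}

```text
time_s: 4.18
tool_pos: [0.3925, 0.2322, 0.1292]
orientation: [0.489, 3.099, 0.006]
wrist_force: [3.1, 0.9, 0.8]
finger_gap: 0.003
```

```bash
python3 - <<'E'
from h import *
o,p,d=wsnap('w4');print(o['tool_pos'],o['orientation'],o['wrist_force'])
a=cv2.imread('pics/w4.png');cv2.imwrite('pics/w4b.png',cv2.resize(a,(768,576)))
for u,v in((377,350),(600,423)):print(wray_at('w3',u/1.5,v/1.5,.121))
C=np.array([.3983,.2745]);f=lambda t,r=.043,z=.128:(*(C+r*np.array([np.cos(np.radians(t)),np.sin(np.radians(t))])),z)
print(f(-460));s=-460;print(s,rows(np.array(f(s)),[f(s-25*i) for i in range(1,6)],o['orientation']))
E
```

```text
[0.39251658 0.23219256 0.1292451 ] [0.48941297 3.09855625 0.00599109] [3.09107466 0.93648979 0.78617632]
[0.36551721 0.23919549 0.121     ]
[0.42556063 0.31092424 0.121     ]
(np.float64(0.390833128360322), np.float64(0.23215326662047508), 0.128)
-460 [0.075, 0.005, -0.0, 0, 0, 0, 0, 0.14, 0.045, -0.0, 0, 0, 0, 0, 0.18, 0.105, -0.0, 0, 0, 0, 0, 0.195, 0.175, 0.0, 0, 0, 0, 0, 0.175, 0.25, 0.0, 0, 0, 0, 0]
```

View pics/w4b.png

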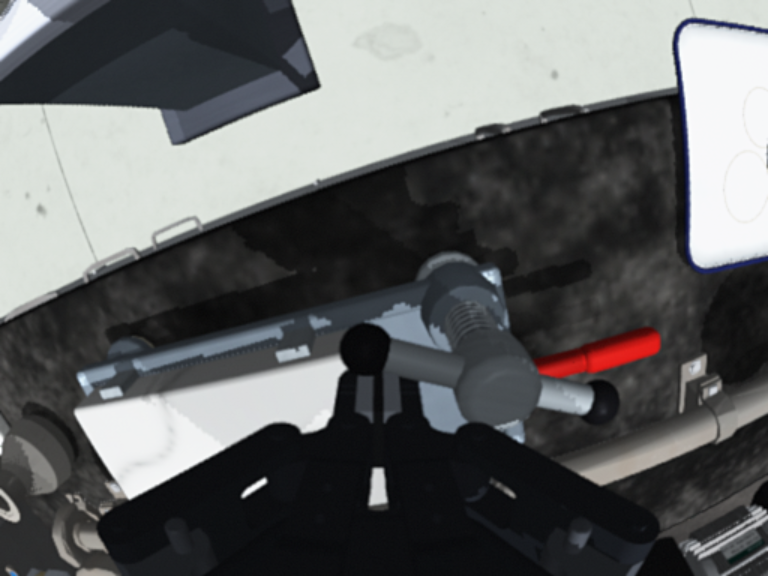

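The pushed ball is at (365,350) and the other at (601,402), so about 1.35 turns have been made since the start. I'll turn the rest in a short push, then back off (counter-clockwise) and rise.

Call:
{"method": "servo_tool", "body": {"plan": [0.06,0.005,0.0,0,0,0,0,0.12,0.03,0.0,0,0,0,0,0.15,0.055,0.0,0,0,0,0,0.15,0.055,0.0,0,0,0,0]}}

```text
time_s: 4.72
tool_pos: [0.3588, 0.2573, 0.1271]
orientation: [0.485, 3.103, 0.001]
wrist_force: [3.1, -1.4, 1.5]
finger_gap: 0.0
```

Call:
{"method": "servo_tool", "body": {"plan": [-0.04,-0.1,0.0,0,0,0,0,-0.04,-0.1,-0.2,0,0,0,0,-0.1,-0.2,-0.4,0,0,0,0,-0.2,-0.2,-0.6,0,0,0,0,-0.2,-0.2,-0.6,0,0,0,0]}}

```text
time_s: 5.35
tool_pos: [0.3935, 0.1939, 0.2804]
orientation: [0.489, 3.098, 0.006]
wrist_force: [0.4, -0.1, -0.3]
finger_gap: 0.001
```

```bash
python3 - <<'E'
from h import *
for u,v in((365,350),(601,402)):print(wray_at('w4',u/1.5,v/1.5,.117))
o,p,d=wsnap('w5');print(o['time_s'],o['tool_pos'],o['orientation'],o['wrist_force'])
a=cv2.imread('pics/w5.png');cv2.imwrite('pics/w5b.png',cv2.resize(a,(768,576)))
E
```

```text
[0.37382181 0.23367359 0.117     ]
[0.42600391 0.3120503  0.117     ]
5.35 [0.39350174 0.19388473 0.28041536] [0.48889262 3.09825604 0.00632878] [ 0.36949737 -0.14854382 -0.3297392 ]
```

View pics/w5b.png

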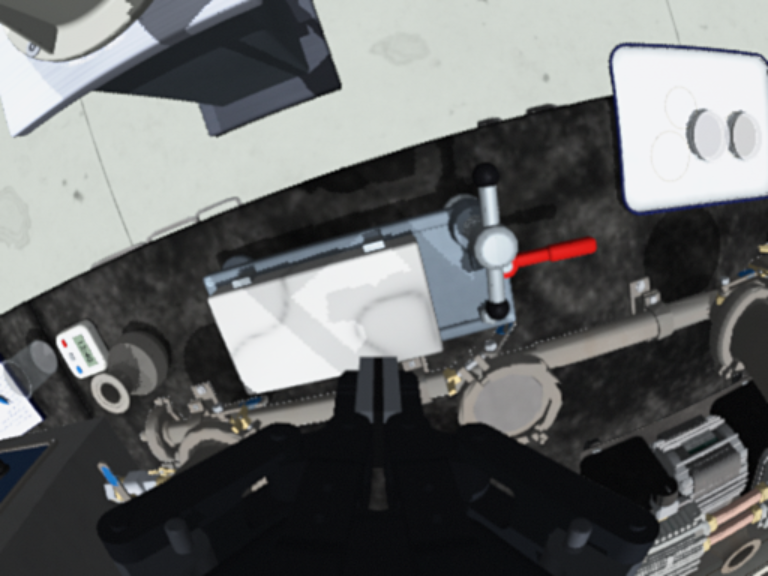

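The bar is nearly along x, with balls at (485,175) and (497,311) and the hub at (495,247). The stone corners are at (210,298), (413,240), (441,352), (248,392).

```bash
python3 - <<'E'
from h import *
X=w3d('w5');Y=w3d('w1')
def med(X,u,v,r=1):
    u,v=int(round(u/1.5)),int(round(v/1.5));return np.nanmedian(X[v-r:v+r+1,u-r:u+r+1].reshape(-1,3),0).round(4)
print('before hub',med(Y,400,243),'rods',med(Y,380,213,0),med(Y,418,270,0),'balls',med(Y,366,189,0),med(Y,430,289,0),'stone',med(Y,320,300),med(Y,220,310),med(Y,240,350))
print('after hub',med(X,495,247),'rods',med(X,490,210,0),med(X,496,282,0),'balls',med(X,485,175,0),med(X,497,311,0),'stone',med(X,350,310),med(X,235,315),med(X,270,370))
b1=wray_at('w5',485/1.5,175/1.5,.1145);b2=wray_at('w5',497/1.5,311/1.5,.1145);print(b1,b2,(b1+b2)/2,'ang',np.degrees(np.arctan2(*(b2-b1)[[1,0]])))
c=[wray_at('w5',u/1.5,v/1.5,.075)[:2] for u,v in((210,298),(413,240),(441,352),(248,392))];print(np.round(c,4),np.mean(c,0))
# stone plane fits
for n,Z in(('w1',Y),('w5',X)):
    k=(Z[...,0]>.41)&(Z[...,0]<.465)&(Z[...,1]>.07)&(Z[...,1]<.21)&(abs(Z[...,2]-.075)<.008);q=Z[k]
    A=np.c_[q[:,0]-.436,q[:,1]-.138,np.ones(len(q))];print(n,len(q),np.linalg.lstsq(A,q[:,2],rcond=None)[0])
E
```

```text
before hub [0.398  0.2751 0.1361] rods [0.3738 0.2671 0.128 ] [0.4244 0.2816 0.127 ] balls [0.3536 0.2636 0.1316] [0.4405 0.286  0.1317] stone [0.4404 0.1887 0.0748] [0.4209 0.0944 0.0755] [0.464  0.0958 0.0756]
after hub [0.3987 0.2703 0.1311] rods [0.377  0.2754 0.1228] [0.4251 0.2676 0.1236] balls [0.3542 0.2769 0.1252] [0.4448 0.2629 0.1246] stone [0.4319 0.159  0.0762] [0.4072 0.069  0.0759] [0.4633 0.0764 0.0754]
[0.3556225  0.27949994 0.1145    ] [0.45024005 0.26477748 0.1145    ] [0.40293127 0.27213871 0.1145    ] ang -8.84428164561561
[[0.3871 0.0536]
 [0.3931 0.2225]
 [0.4904 0.2181]
 [0.4783 0.0471]] [0.43723428 0.13533069]
w1 3550 [ 0.01531514 -0.0049657   0.07526833]
w5 4825 [-0.00209747  0.00300158  0.07575776]
```

The bar's jack angle is about 187° (3.26 rad). The front left corner rose about 2 mm by the plane fit, against about 1.9 mm expected for an even setting. Now the press.

```bash
python3 - <<'E'
from h import *
o=ctrl.get_obs();print(o['tool_pos'],rows(o['tool_pos'],[(.415,.15,.2),(.415,.15,.118)],o['orientation']))
E
```

```text
[0.3916271  0.19346205 0.27805681] [-0.14, -0.135, 0.31, 0, 0, 0, 0, -0.14, -0.14, 0.64, 0, 0, 0, 0]
```

Call:
{"method": "servo_tool", "body": {"plan": [-0.14,-0.135,0.2,0,0,0,0,-0.14,-0.135,0.4,0,0,0,0,-0.14,-0.135,0.55,0,0,0,0,-0.14,-0.135,0.64,0,0,0,0,-0.14,-0.135,0.64,0,0,0,0]}}

```text
time_s: 6.02
tool_pos: [0.4109, 0.1498, 0.1143]
orientation: [-0.486, -3.097, 0.005]
wrist_force: [0.0, 0.4, -0.2]
finger_gap: -0.002
```

Call:
{"method": "servo_tool", "body": {"plan": [0,0,0.02,0,0,0,0,0,0,0.035,0,0,0,0,0,0,0.05,0,0,0,0,0,0,0.05,0,0,0,0]}}

```text
time_s: 6.52
tool_pos: [0.4138, 0.1504, 0.1045]
orientation: [0.488, 3.103, 0.0]
wrist_force: [-0.0, -0.2, -0.4]
finger_gap: -0.003
```

Call:
{"method": "servo_tool", "body": {"plan": [0,0,0.01,0,0,0,0,0,0,0.016,0,0,0,0,0,0,0.016,0,0,0,0]}}

```text
time_s: 6.9
tool_pos: [0.4138, 0.1504, 0.1003]
orientation: [-0.488, -3.103, 0.0]
wrist_force: [0.4, 0.5, -0.2]
finger_gap: 0.005
```

Call:
{"method": "servo_tool", "body": {"plan": [0,0,0.003,0,0,0,0,0,0,0.005,0,0,0,0,0,0,0.005,0,0,0,0]}}

```text
time_s: 7.28
tool_pos: [0.4138, 0.1504, 0.0999]
orientation: [0.488, 3.103, 0.0]
wrist_force: [-4.5, -1.1, 15.2]
finger_gap: 0.0
```

Call:
{"method": "servo_tool", "body": {"plan": [0,0,-0.001,0,0,0,0,0,0,-0.001,0,0,0,0,0,0,-0.001,0,0,0,0,0,0,-0.001,0,0,0,0]}}

```text
time_s: 7.78
tool_pos: [0.4138, 0.1504, 0.1]
orientation: [0.488, 3.103, 0.0]
wrist_force: [-3.3, -0.2, 11.7]
finger_gap: -0.0
```

The stone is firm: about 12–15 N with about 14 N/mm response. I'll lift off and check clearances for the lever.

Call:
{"method": "servo_tool", "body": {"plan": [0,0,-0.2,0,0,0,0,0,0,-0.4,0,0,0,0,0.2,0.1,-0.4,0,0,0,0,0.2,0.3,-0.5,0,0,0,0,0.2,0.3,-0.5,0,0,0,0]}}

```text
time_s: 8.4
tool_pos: [0.3909, 0.2402, 0.2263]
orientation: [0.483, 3.1, 0.006]
wrist_force: [-0.2, 0.2, 0.2]
finger_gap: 0.005
```

```bash
python3 - <<'E'
from h import *
X=w3d('w5');z=np.load('pics/w5.npz');T=(X-z['pos'])@R.from_rotvec(z['ori']).as_matrix()
t=T.reshape(-1,3);t=t[(np.isfinite(t[:,0]))&(t[:,2]<.045)&(abs(t[:,0])<.06)&(abs(t[:,1])<.12)]
for a,b in((0,.01),(.01,.02),(.02,.03),(.03,.04),(.04,.06),(.06,.09)):
    k=(abs(t[:,1])>=a)&(abs(t[:,1])<b);print(a,b,k.sum(),'max tool z',t[k][:,2].max() if k.any() else None,'x max',t[k][:,0].max() if k.any() else None)
W=X.reshape(-1,3);W=W[np.isfinite(W[:,0])&(W[:,2]<.16)]
print('height map x rows .44-.54, y .26...38')
for x in np.arange(.44,.56,.01):print(round(x,2),[ (lambda k: round(1000*W[k][:,2].max()) if k.any() else -1)((abs(W[:,0]-x)<.005)&(abs(W[:,1]-y)<.005)) for y in np.arange(.25,.39,.01)])
o,p,d=wsnap('w6');print(o['time_s'],o['tool_pos'],o['orientation'])
im=cv2.imread('pics/w6.png').astype(int);k=(im[...,2]>1.8*im[...,0])&(im[...,2]>90);q=w3d('w6')[k];q=q[(abs(q[:,0]-.43)<.08)&(abs(q[:,1]-.32)<.08)&(abs(q[:,2]-.075)<.02)];print(len(q),q.min(0),q.max(0))
for a in np.arange(.28,.37,.01):
    s=q[abs(q[:,1]-a)<.005]
    if len(s):print(round(a,2),s[:,0].min().round(4),s[:,0].max().round(4),np.median(s[:,2]).round(4))
E
```

```text
0 0.01 8101 max tool z 0.020939268273102017 x max 0.021878165489543407
0.01 0.02 5691 max tool z 0.017827073696873894 x max 0.02211517341578091
0.02 0.03 4626 max tool z -0.018266405775881445 x max 0.015040773816727054
0.03 0.04 6001 max tool z -0.0223148745204335 x max 0.01424287307989152
0.04 0.06 7513 max tool z -0.034264649393115285 x max 0.015249592414301669
0.06 0.09 98 max tool z -0.05938280352495796 x max 0.013421730629140507
height map x rows .44-.54, y .26...38
0.44 [47, 126, 126, 82, 82, 80, 80, 82, 83, 83, 83, 82, 2, 2, 2]
0.45 [48, 126, 126, -1, 51, -1, -1, 3, 2, 3, 2, 2, 2, 2, 2]
0.46 [48, 48, 47, -1, 51, -1, -1, -1, -1, -1, 1, 1, 2, 2, 2]
0.47 [48, 58, 51, -1, 52, 1, 2, 2, 2, 2, 1, 1, 1, 0, -1]
0.48 [105, 60, 60, -1, 52, 2, 3, 3, 2, 2, 3, 2, 2, 2, 2]
0.49 [112, 57, 59, 51, 51, 3, 3, 2, 2, 2, 2, 3, 2, 3, 2]
0.5 [115, 115, 114, 114, 108, 2, 3, 2, 2, 3, 2, 2, 2, 3, 2]
0.51 [113, 113, 115, 114, 114, 110, 2, 2, 2, 2, 2, 2, 2, 2, 2]
0.52 [105, 105, 105, 112, 114, 114, 2, 2, 3, 2, 2, 2, 2, 3, 2]
0.53 [105, 105, 105, 105, 115, 115, 52, 51, 48, 48, 46, 46, 43, 2, 3]
0.54 [105, 105, 105, 105, 115, 114, 55, 55, 55, 55, 56, 56, 55, 54, 55]
0.55 [106, 105, 105, 106, 114, 113, 56, 56, 57, 57, 57, 56, 56, 57, 56]
0.56 [105, 105, 106, 114, 114, 113, 1, 52, 53, 53, 54, 55, 54, 54, 55]
8.4 [0.39085197 0.24016547 0.22634857] [0.48343354 3.10040941 0.00569636]
770 [0.42332143 0.27833032 0.07595075] [0.44271038 0.36288005 0.08343073]
0.28 0.4358 0.4414 0.0806
0.29 0.4233 0.4409 0.0803
0.3 0.4279 0.437 0.0792
0.31 0.4281 0.4374 0.0791
0.32 0.4282 0.4396 0.0797
0.33 0.4286 0.44 0.0811
0.34 0.4295 0.4414 0.0811
0.35 0.4299 0.4424 0.0811
0.36 0.4311 0.4427 0.081
```

```bash
cat > lev.py <<'E'
from h import *
P=np.array([.4295,.286])
def f(a,z=.097):
    s=(84-a)/73;r=.055-.010*s;off=.018+.009*min(1,s*1.5);c,n=np.cos(np.radians(a)),np.sin(np.radians(a))
    return (*(P+r*np.array([c,n])+off*np.array([-n,c])),z)
E
python3 - <<'E'
from lev import *
o=ctrl.get_obs();S=np.array((.397,.347,.097));print(o['tool_pos'])
print(rows(o['tool_pos'],[(.397,.347,.22),S],o['orientation']))
print([np.round(f(a),3) for a in(84,70,55,40,30,20)])
print(rows(S,[f(a) for a in(84,70,55,40,30)],o['orientation']))
E
```

```text
[0.38971669 0.23841352 0.22516098]
[0.105, 0.425, 0.02, 0, 0, 0, 0, 0.105, 0.42, 0.515, 0, 0, 0, 0]
[array([0.417, 0.343, 0.097]), array([0.428, 0.343, 0.097]), array([0.44 , 0.341, 0.097]), array([0.45 , 0.338, 0.097]), array([0.457, 0.333, 0.097]), array([0.464, 0.327, 0.097])]
[-0.085, 0.01, 0.0, 0, 0, 0, 0, -0.125, 0.025, 0.0, 0, 0, 0, 0, -0.17, 0.03, 0.0, 0, 0, 0, 0, -0.215, 0.03, 0.0, 0, 0, 0, 0, -0.245, 0.02, 0.0, 0, 0, 0, 0]
```

Call:
{"method": "servo_tool", "body": {"plan": [0.05,0.22,0.0,0,0,0,0,0.105,0.425,0.02,0,0,0,0,0.105,0.425,0.2,0,0,0,0,0.105,0.42,0.4,0,0,0,0,0.105,0.42,0.515,0,0,0,0]}}

```text
time_s: 9.07
tool_pos: [0.395, 0.343, 0.0927]
orientation: [-0.488, -3.101, 0.005]
wrist_force: [0.6, -0.2, 0.3]
finger_gap: -0.001
```

Call:
{"method": "servo_tool", "body": {"plan": [0,0,0,0,0,0,0,0,0,0,0,0,0,0]}}

```text
time_s: 9.32
tool_pos: [0.3969, 0.3449, 0.0964]
orientation: [0.489, 3.103, 0.0]
wrist_force: [0.2, 0.6, 0.2]
finger_gap: 0.002
```

Call:
{"method": "servo_tool", "body": {"plan": [-0.05,0.01,0.0,0,0,0,0,-0.085,0.015,0.0,0,0,0,0,-0.125,0.025,0.0,0,0,0,0,-0.17,0.03,0.0,0,0,0,0,-0.215,0.03,0.0,0,0,0,0]}}

```text
time_s: 9.95
tool_pos: [0.4503, 0.3353, 0.0955]
orientation: [-0.488, -3.103, 0.001]
wrist_force: [-2.6, -0.2, 0.5]
finger_gap: -0.003
```

```bash
python3 - <<'E'
from lev import *
o=ctrl.get_obs();print(o['tool_pos'],o['wrist_force'])
print(rows(np.array(f(40)),[f(a) for a in(30,22,16,11)],o['orientation']))
E
```

```text
[0.45034149 0.33531608 0.09552006] [-2.57435679 -0.18360859  0.46872446]
[-0.03, -0.01, -0.0, 0, 0, 0, 0, -0.06, -0.02, -0.0, 0, 0, 0, 0, -0.075, -0.03, -0.0, 0, 0, 0, 0, -0.09, -0.04, -0.0, 0, 0, 0, 0]
```

Call:
{"method": "servo_tool", "body": {"plan": [-0.03,-0.01,0.0,0,0,0,0,-0.06,-0.02,0.0,0,0,0,0,-0.07,-0.035,0.0,0,0,0,0]}}

```text
time_s: 10.32
tool_pos: [0.4646, 0.322, 0.0957]
orientation: [0.488, 3.103, 0.001]
wrist_force: [0.4, 4.2, -0.1]
finger_gap: -0.003
```

```bash
cat > levang.py <<'E'
from h import *
import sys
o,p,d=wsnap(sys.argv[1]);print(o['time_s'],o['tool_pos'],o['wrist_force'])
im=cv2.imread(f'pics/{sys.argv[1]}.png').astype(int);k=(im[...,2]>1.8*im[...,0])&(im[...,2]>90);q=w3d(sys.argv[1])[k];q=q[np.isfinite(q[:,0])];q=q[(abs(q[:,0]-.45)<.08)&(abs(q[:,1]-.31)<.08)&(abs(q[:,2]-.075)<.02)]
vx,vy,x0,y0=cv2.fitLine((q[:,:2]*1000).astype(np.float32),cv2.DIST_HUBER,0,.01,.01).ravel()
print(len(q),q.min(0),q.max(0),'angle',np.degrees(np.arctan2(vy,vx)),x0,y0)
E
python3 levang.py w7
```

```text
10.325 [0.46464371 0.32199704 0.09570159] [ 0.44850148  4.24670132 -0.10039029]
9 [0.46970266 0.29834768 0.08024644] [0.47185343 0.30014773 0.08256659] angle -13.352202 470.72974 299.02737
```

Call:
{"method": "servo_tool", "body": {"plan": [-0.002,-0.006,0,0,0,0,0,-0.004,-0.012,0,0,0,0,0,-0.005,-0.015,0,0,0,0,0,-0.005,-0.015,0,0,0,0,0]}}

```text
time_s: 10.88
tool_pos: [0.4641, 0.3183, 0.0958]
orientation: [0.487, 3.103, 0.001]
wrist_force: [0.8, 3.7, 1.0]
finger_gap: 0.0
```

Call:
{"method": "servo_tool", "body": {"plan": [-0.002,-0.006,0,0,0,0,0,-0.004,-0.012,0,0,0,0,0,-0.005,-0.015,0,0,0,0,0,-0.005,-0.015,0,0,0,0,0]}}

```text
time_s: 11.38
tool_pos: [0.4641, 0.3141, 0.0957]
orientation: [0.488, 3.103, 0.0]
wrist_force: [1.7, 4.6, 1.2]
finger_gap: -0.001
```

Call:
{"method": "servo_tool", "body": {"plan": [0.03,0.1,0,0,0,0,0,0.03,0.1,-0.2,0,0,0,0,0.03,0.1,-0.4,0,0,0,0,0.2,-0.2,-0.6,0,0,0,0,0.2,-0.3,-0.65,0,0,0,0]}}

```text
time_s: 12.0
tool_pos: [0.3922, 0.2589, 0.2583]
orientation: [-0.485, -3.103, 0.002]
wrist_force: [1.8, -0.6, 0.3]
finger_gap: -0.001
```

```bash
python3 levang.py w8; python3 -c "
import cv2;cv2.imwrite('pics/w8b.png',cv2.resize(cv2.imread('pics/w8.png'),(768,576)))"
```

```text
12.0 [0.39223439 0.25889193 0.25831501] [ 1.81041858 -0.55027006  0.29576129]
652 [0.42160205 0.27534865 0.07342555] [0.50816152 0.3106204  0.08294555] angle 12.885677 467.44855 295.57822
```

View pics/w8b.png

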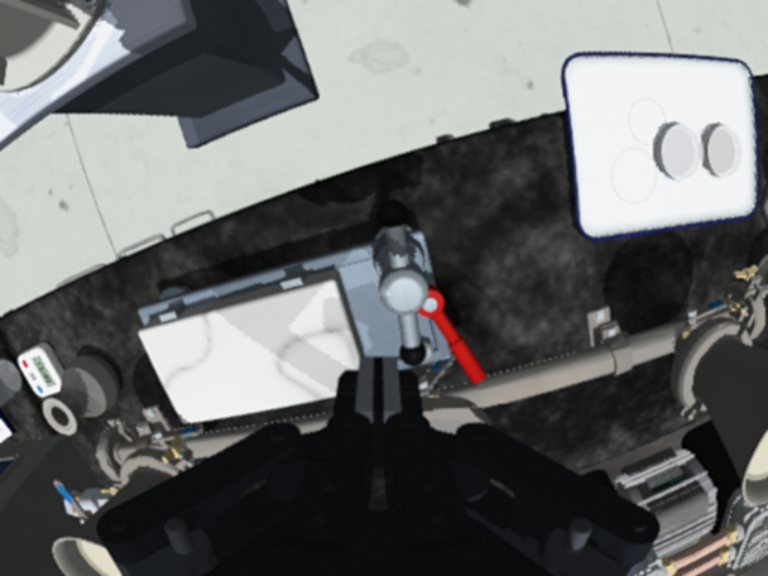

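The lever points to the rear, pivot (431,301) to tip (479,380). The balls are at (392,213) and (412,354), and the stone corners at (141,328), (337,281), (362,368), (188,422). I'll check yaw, shift and bar angle.

```bash
python3 - <<'E'
from h import *
def st(n,pts):
    c=np.array([wray_at(n,u/1.5,v/1.5,.075)[:2] for u,v in pts]);e=c[1]-c[0]+c[2]-c[3];print(n,c.mean(0).round(4),'yaw',-np.degrees(np.arctan2(*e)))
st('w1',((173,291),(341,238),(370,332),(208,373)));st('w5',((210,298),(413,240),(441,352),(248,392)));st('w8',((141,328),(337,281),(362,368),(188,422)))
b1=wray_at('w8',392/1.5,213/1.5,.1145);b2=wray_at('w8',412/1.5,354/1.5,.1145);print('bar',np.degrees(np.arctan2(*(b2-b1)[[1,0]])))
print('lever',wray_at('w8',431/1.5,301/1.5,.081),wray_at('w8',479/1.5,380/1.5,.081))
Z=w3d('w8');k=(Z[...,0]>.41)&(Z[...,0]<.465)&(Z[...,1]>.07)&(Z[...,1]<.21)&(abs(Z[...,2]-.075)<.008);q=Z[k]
print(np.linalg.lstsq(np.c_[q[:,0]-.436,q[:,1]-.138,np.ones(len(q))],q[:,2],rcond=None)[0])
E
```

```text
w1 [0.4361 0.1381] yaw -1.6760092221706964
w5 [0.4372 0.1353] yaw -3.0521250095380705
w8 [0.4329 0.1389] yaw -0.32403975638795995
bar -9.116035790525716
lever [0.42997418 0.28622409 0.081     ] [0.50587387 0.30526019 0.081     ]
[-0.00422894  0.00287224  0.07564414]
```

Lever ≈1.3 rad, jack ≈3.27 rad, stand shift ≈3 mm. As an independent check of the turn count, I compare the stone plane before and after in the fixed side and scene cameras.

```bash
python3 - <<'E'
from h import *
for n in('side','scene'):
    p,d1=ctrl.capture(n);d0=np.load(f'pics/{n}0_d.npy');np.save(f'pics/{n}1_d.npy',d1)
    for t,d in(('before',d0),('after',d1)):
        q=np.array([px2w(n,u,v,d[v,u]) for v in range(150,275) for u in range(165,315) if d[v,u]>0])
        q=q[(q[:,0]>.405)&(q[:,0]<.47)&(q[:,1]>.065)&(q[:,1]<.215)&(abs(q[:,2]-.075)<.008)]
        if len(q)<30: print(n,t,len(q));continue
        c=np.linalg.lstsq(np.c_[q[:,0]-.436,q[:,1]-.138,np.ones(len(q))],q[:,2],rcond=None)[0]
        print(n,t,len(q),c.round(4),'z at FL corner',(c@[-.04,.105,1]).round(5))
E
```

```text
side before 353 [ 0.017  -0.0061  0.0753] z at FL corner 0.07394
side after 361 [-0.0015  0.0024  0.0757] z at FL corner 0.07606
scene before 555 [ 0.0178 -0.0078  0.0735] z at FL corner 0.07198
scene after 561 [0.0027 0.0022 0.0741] z at FL corner 0.07423
```

All three cameras agree on a rise of about 2.1 mm and a nearly level stand. The arm is clear, so I hand in.

```bash
python3 -c "
from workcell import ctrl
print(ctrl.get_obs()['wrist_force']);print(ctrl.close_job())"
```

```text
[0.50915748 0.86789939 0.37173518]
the job is handed in; nothing more can be done
None
```

I levelled the stand, pressed on the stone to prove it firm, swung the red lever shut and handed the job in at about 12 s. No verdict comes back.

- **Jack:** I turned the T-bar about 563° clockwise, to an estimated jack angle of 3.27 rad (3.1 is ideal). The turn count rests on the bar's height. The bar-only readings suggested slightly less turn, by about 0.2 turn, within the quarter-turn tolerance. The front left corner rose about 2.1 mm by the side, scene and wrist cameras, close to the 1.9 mm expected for even load. The stone is now nearly level.
- **Press test:** The fingers pressed on the front half of the stone with 12–15 N, held for more than 0.5 s. It gave about 14 N/mm with no rocking.
- **Lever:** It measures about 1.3 rad shut. Stand yaw readings scatter by about ±1.4°, which puts it between 1.27 and 1.34 rad, above the 1.2 limit.
- **Rest of the scene:** The stand shifted about 3 mm, near the measuring error. The arm worked well clear of the flask, beaker and timer; I did not measure their positions. At hand-in the gripper was clear of everything.

I could not measure the foot forces directly; they are inferred from the stone's tilt and the jack angle.

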